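Hang the chalk bin on the louvered rack

ROBOT

A 6-joint arm with a two-finger parallel gripper is mounted at the origin on the work surface. World frame = base frame: x ahead of the robot, y to its left, z up, the work surface at z = 0. Lengths are in mm, angles in rad, forces in N, time in s.
With the tool pointing down it reaches from about 325 to 875 mm from the base axis. Payload 4.4 kg.
Tool frame: the origin (TCP) lies midway between the tips of the shut fingers; the grasp point (between the pads) lies 19 mm behind it; z points along the fingers, y is the line along which they close (so a half turn about z gives the same grasp; the last joint's range is limited). The gripper opens to 85 mm and grips with 20 to 120 N. Pads are 22 mm wide; open, the fingers measure 114 mm over their backs; the gripper's body (76 mm by 85 mm) begins 54 mm behind the grasp point. The pads swing forward as they close: fully open they stand 13 mm farther back than shut.
Start: joints at [1.06, 0.207, 1.542, -0, 1.393, -0.15], TCP at [202.998, 537.977, 231.282] pointing down, gripper open.
Joint ranges: [-2.73, 2.73], [-0.86, 2.22], [0.23, 2.46], [-1.11, 4.25], [0.08, 2.63], [-2.82, 2.82]. Speed limits (rad/s): [2.79, 2.79, 3.14, 3.14, 3.14, 3.14].

INTERFACE

Orientations are given as a 3x3 rotation matrix whose columns are the frame's x, y, z axes.
In Python, from bench import sensors, viewer, manip gives the robot as it stands.
- The arm moves only by the shell command python3 -m pendant 'ROWS' [OPENING] [FORCE]. ROWS is JSON, a list of rows, each a list of 2 entries, a list of its own where there are three numbers: the shift along the tool's x, y, z in mm, then the turn about the tool's z in degrees. In form: [[[tx, ty, tz], yaw], ...]. A call has 1 to 20 rows; each row shifts and turns the commanded pose from where the row before left it, along the tool's axes as they then stand; what a row does not reach is not made up. A row lasts 1/8 s, in which the tool goes at most 62.5 mm and 10.7 degrees, less where a joint would pass 70% of its speed; a pose out of reach is approached as far as the arm can. A call with a gripper value outside its range is refused whole. OPENING is the gripper command: -1 is shut, 1 is fully open, values between are in proportion, set as the call begins (- or left out, the last holds). The fingers move at their own pace and stop on an object; FORCE is the grip in N (left out, the last holds). Time passes only in rows, so rows that do not move let the fingers close. It gives the time, the measured TCP pose, the force, the opening and the grip force at its end, in the units of the state.
- sensors.read_state(): the state, without advancing time (a new reading comes with each control period).
- viewer.read_camera(name): name is "scene" or "side" or "wrist"; returns the picture (420x560x3 uint8, red, green, blue); there is no depth.
- viewer.get_calibration(name): a dict with "intrinsics" (3x3 intrinsics, pixels), "origin" and "rotation" of the camera in the world; the wrist camera has in their place "mount" (4x4, takes a point from camera to tool coordinates, whose origin is the TCP and whose axes are the flange's). Camera axes: x right, y up, looking along -z (the intrinsics and any distortion apply to the point x, -y, -z); pixel columns grow to the right and rows downward; lengths in mm; the calibration is good to about 2 mm. A picture is of the moment at which its call begins: read the wrist's pose just before it. get_calibration takes no time and is no camera call.
- manip.finish_job(): hands the job in; it is judged then, once.
The state is a dict: "clock": time; "joint_positions": joint angles; "joint_velocities": joint speeds; "tau": joint torques, N m; "tool_pos": TCP position; "ee_rot": TCP orientation; "force": force on the tool from outside, world axes, zero at the start; "torque": the same for the moment, N m; "gripper_width": opening from 0.0 (shut) to 1.0 (fully open); "grasp_force": force on a finger pad.
Only numpy, scipy, OpenCV 4.12 (cv2) and the standard library are available. Lean on these libraries where they do the work, as an engineer would, in place of code of your own. Each camera call takes 0.05 s, during which the arm holds its last target. There are 200 camera calls.

TASK

Pick up the white chalk bin from the table and hang it on the upper louver rail of the rack: lift its hooked lip over the rail under the wire shelf, feel along the rail for the one gap between the raised caps where the lip drops fully home, and leave the bin hanging there, level, square to the rack and let go. Leave the eraser, the cup and the books where they are.

Things in the scene. Friction and masses are not known exactly. Their poses are not given: they have to be found in the camera images.
- bin_center (a point): White plastic hopper bin with a lip at its rear, 110 mm wide (y), floor x -40 to +50 mm, sides 70 and rear wall 87 mm high, 0.25-0.45 kg, starts upright on the table. Point: mid-width, 42.5 mm above the underside. x to its rear, y left, z up. Chalk packets fixed inside at x +4 to +44 mm, up to 56 mm above the underside; the front half is empty.
- bin_grip (a point): Place to pinch the bin: mid-thickness, mid-width of its front wall, which leans outward 25 degrees from vertical (top towards the bin's -x), 10 mm thick, 110 mm wide, straight. 64 mm in front of bin_center, 54 mm above the underside, 22 mm down the slope from the wall's top edge. Fingers tilted 25 degrees lie along the wall, closing square to it. Axes as the bin.
- bin_lip (a point): Middle of the underside of the bin's hooked lip, 55 mm behind and 42.5 mm above bin_center (85 mm above the underside). Lip 110 mm wide (y), 4 mm thick. Under it a channel 10 mm wide (x -5 to +5 mm of this point) between the rear wall and a flange 5 mm thick that hangs 18 mm below this point. Axes as the bin.
- rail_mid (a point): Top edge, at mid-length, of the tongue of the fixed grey rack's upper louver, 130 mm above the table. x into the rack, y left along the rail, z up. Tongue: upright plate 6 mm thick (x -3 to +3 mm), 330 mm long, 21 mm free behind it, ledge 32 mm below its top; a lower louver in the same plane backs the hung bin. Seated: bin_lip at this height, bin square to the rack, nose drooping up to 4 degrees.
- gap_search (a point): Middle of the stretch of rail to search, at cap height (10 mm above rail_mid, axes the same). Two caps 70 mm long in the tongue's plane raise its top edge 10 mm; between them is one gap 118 mm long for the 110 mm lip. The gap's middle lies within 30 mm of this point either way along y; it is not measured: feel for it. On a cap the lip stays 10 mm too high.
- shelf_front (a point): Middle of the front rod (8 mm thick, along y) of the fixed wire shelf that roofs the rail: 90 mm in front of rail_mid and 124 mm above it; the shelf reaches from this rod back over the rail, underside 120 mm above rail_mid. It leaves no room for an upright gripper over the hung bin. The rack's uprights stand 165 to 181 mm to either side, as high as the shelf; feet 6 mm high reach 120 mm forward.
- eraser: Board eraser, 130 x 50 x 30 mm, wood with felt; origin at the centre of its underside. A bystander.
- pencil_cup: Steel cup, 76 mm across, 95 mm high; origin at the centre of its underside. A bystander.
- books: Stack of exercise books, 150 x 110 x 48 mm; origin at the centre of its underside. A bystander.
Things that resemble listed ones, but are neither listed nor needed, are in the scene too. Of the things that look like the part that bears bin_center, the smallest one is meant.

How it is judged (in metres and radians):
On the way:
1. the bin's lip is held just over the rail, under the wire shelf: 20 to 100 mm above the rail's low edge, in line with the tongue and within 80 mm of the rack's middle (z of bin_lip in the frame of rail_mid between 0.02 and 0.1 m and x of bin_lip in the frame of rail_mid between -0.008 and 0.012 m and y of bin_lip in the frame of rail_mid between -0.08 and 0.08 m), for 0.1 s.
At the end, for the whole second after the job is handed in: The bin hangs at rest with its lip over the upper rail and fully down in the gap: lip underside within 4 mm above (6 mm below) the rail's low top edge, within 8 mm of the tongue's line and 40 mm of the rack's middle; upright within 8 degrees, square to the rail within 7 degrees (z of bin_lip in the frame of rail_mid between -0.006 and 0.004 m and x of bin_lip in the frame of rail_mid between -0.008 and 0.008 m and y of bin_lip in the frame of rail_mid between -0.04 and 0.04 m and angle between bin_center's own z axis and vertical below 0.14 rad and angle between the y axis of bin_lip and the y axis of rail_mid, either way round below 0.12 rad and linear speed of bin below 0.02 m/s); the robot touches nothing.
It fails at once if the eraser is moved more than 30 mm (distance of eraser from where it was at the start of the episode above 0.03 m).
It fails at once if the cup is moved more than 30 mm (distance of pencil_cup from where it was at the start of the episode above 0.03 m).
It fails at once if the books are moved more than 30 mm (distance of books from where it was at the start of the episode above 0.03 m).
It also fails if it takes over 67 s, if anything falls off the work surface, if the arm or the gripper's body presses on something with over 40 N, if the wrist force passes 120 N, or if a joint passes its speed limit or range.

## Working session

There is one attempt and no reset: what is moved stays moved. The work goes in short steps, Python scripts to look and compute and a shell command to move; the robot and the scene stay as the last step left them, time stands still between calls to the robot, and variables do not carry over. Pictures are saved under pics/ and viewed, at most 10 in all, crops included, and the job is handed in when it is done.

```bash
ls; mkdir -p pics
python3 - <<'E'
from bench import sensors, viewer
import cv2, numpy as np
s=sensors.read_state(); print({k:np.round(v,3).tolist() for k,v in s.items()})
for n in ("scene","side","wrist"):
    c=viewer.get_calibration(n); print(n,{k:np.round(v,3).tolist() for k,v in c.items()})
a=viewer.read_camera("scene"); b=viewer.read_camera("side")
cv2.imwrite("pics/scene0.png",a[:,:,::-1]); cv2.imwrite("pics/side0.png",b[:,:,::-1])
E
```

```text
pics
{'clock': 0.0, 'joint_positions': [1.06, 0.207, 1.543, 0.0, 1.394, -0.151], 'joint_velocities': [-0.0, 0.0, 0.001, -0.0, -0.0, 0.0], 'tau': [0.001, -38.303, -29.16, 0.0, 0.011, 0.0], 'tool_pos': [202.598, 537.295, 230.094], 'ee_rot': [[-0.936, 0.353, -0.001], [0.353, 0.936, -0.002], [0.0, -0.002, -1.0]], 'force': [0.073, 1.137, 0.387], 'torque': [0.038, -0.004, 0.001], 'grasp_force': 0.0, 'gripper_width': 0.994}
scene {'intrinsics': [[393.751, 0.0, 277.633], [0.0, 393.751, 207.763], [0.0, 0.0, 1.0]], 'origin': [1318.822, -383.633, 1016.109], 'rotation': [[0.541, -0.589, 0.6], [0.841, 0.367, -0.398], [0.014, 0.719, 0.694]]}
side {'intrinsics': [[443.743, 0.0, 279.772], [0.0, 443.743, 218.321], [0.0, 0.0, 1.0]], 'origin': [320.692, 1342.032, 956.181], 'rotation': [[-0.976, 0.125, -0.179], [-0.219, -0.524, 0.823], [0.009, 0.843, 0.538]]}
wrist {'intrinsics': [[296.13, 0.0, 281.148], [0.0, 296.13, 205.752], [0.0, 0.0, 1.0]], 'mount': [[-0.0, 0.954, 0.299, 76.28], [1.0, -0.0, 0.001, 0.937], [0.001, 0.299, -0.954, -142.116], [0.0, 0.0, 0.0, 1.0]]}
```

View pics/scene0.png

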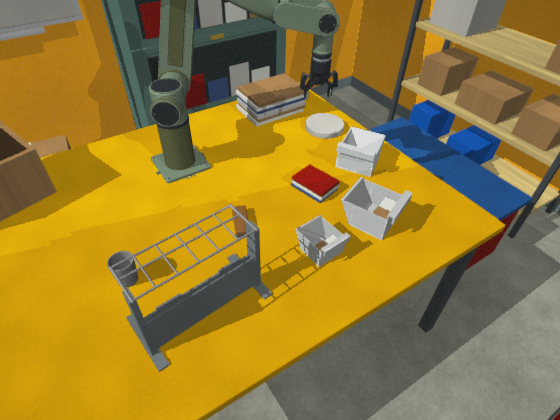

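View pics/side0.png

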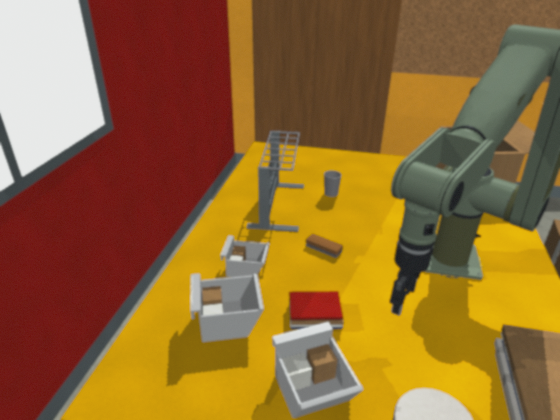

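The robot side of the rack is its front. There are three white bins with hoppers: scene (320,240), (373,208) and (360,150), which are side (246,255), (228,305) and (315,370). The smallest is the one at scene (320,240), beside the rack. I'll enlarge it to confirm and to read its corners.

Run:
```python
import cv2
a=cv2.imread("pics/scene0.png")[190:380,100:366]; b=cv2.imread("pics/side0.png")[120:290,205:355]
cv2.imwrite("pics/scene0c.png",cv2.resize(a,None,fx=3,fy=3,interpolation=cv2.INTER_CUBIC))
cv2.imwrite("pics/side0c.png",cv2.resize(b,None,fx=3.5,fy=3.5,interpolation=cv2.INTER_CUBIC))
```

```text
(no output)
```

View pics/scene0c.png

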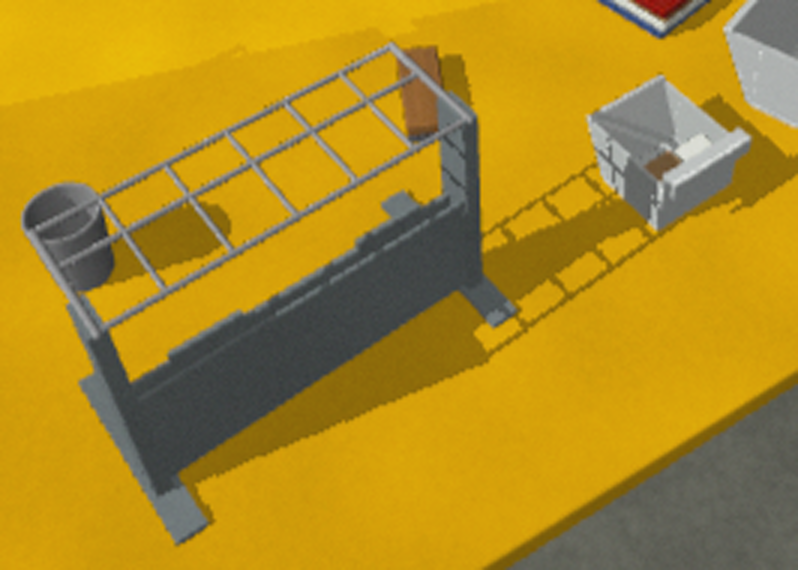

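View pics/side0c.png

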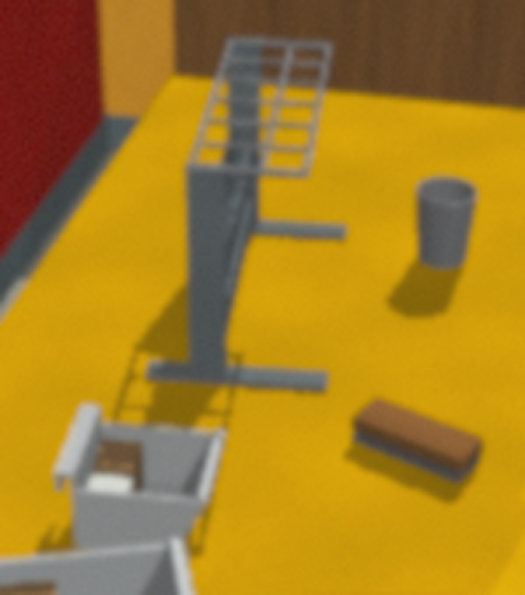

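The crop confirms the smallest bin. Its front wall top runs (590,118)-(660,77) in the scene crop and (222,432)-(203,500) in the side crop. Its lip is at scene (672,190)-(748,138). In the scene crop the shelf's front rod runs (33,232)-(392,45), and the cap edges at the gap are near (243,316) and (358,245).

```bash
cat > h.py <<'E'
import numpy as np
from bench import viewer, sensors
def ray(n,u,v):
    c=viewer.get_calibration(n); K=np.array(c["intrinsics"])
    d=np.linalg.inv(K)@[u,v,1]; R=np.array(c["rotation"])
    return np.array(c["origin"]), R@[d[0],-d[1],-d[2]]
def plane(n,u,v,z):
    o,d=ray(n,u,v); return o+d*(z-o[2])/d[2]
def tri(a,b):
    (o1,d1),(o2,d2)=ray(*a),ray(*b)
    A=np.stack([d1,-d2],1); t=np.linalg.lstsq(A,o2-o1,rcond=None)[0]
    p,q=o1+d1*t[0],o2+d2*t[1]; return (p+q)/2,np.linalg.norm(p-q)
sc=lambda x,y:("scene",100+x/3,190+y/3)
sd=lambda x,y:("side",205+x/3.5,120+y/3.5)
E
python3 - <<'E'
from h import *
np.set_printoptions(precision=1,suppress=True)
for l,a,b in [("rodF -y",(33,232),(330,45)),("rodF +y",(392,45),(307,172)),("rodR -y",(100,330),(230,42)),("rodR +y",(470,118),(190,165)),
 ("binF -y",(590,118),(222,432)),("binF +y",(660,77),(203,500)),("lip -y",(672,190),(92,405)),("lip +y",(748,138),(60,470))]:
    print(l,*tri(sc(*a),sd(*b)))
print("z258",[plane(*sc(*p),256) for p in [(33,232),(392,45)]],[plane(*sd(*p),256) for p in [(330,45),(307,172)]])
print("caps",[plane(*sc(*p),140) for p in [(170,358),(243,316),(358,245),(450,200)]])
print("bin front z74",[plane(*sc(*p),74) for p in [(590,118),(660,77)]],[plane(*sd(*p),74) for p in [(222,432),(203,500)]])
print("lip z89",[plane(*sc(*p),89) for p in [(672,190),(748,138)]],[plane(*sd(*p),89) for p in [(95,405),(60,470)]])
for n,p in [("eraser",plane(*sd(418,430),30)),("cup",plane(*sd(447,190),95)),("cup",plane(*sc(65,205),95)),("books",plane("scene",315,180,48))]: print(n,p)
E
```

```text
rodF -y [ 621.2 -397.3  255.2] 3.1790541693581167
rodF +y [581.3 -54.  255.7] 3.0555645565897027
rodR -y [ 739.7 -380.8  255. ] 0.5858178132878806
rodR +y [700.2 -40.  256.5] 3.2767838076251006
binF -y [619.6 154.5  71.6] 3.326841753724561
binF +y [610.4 258.8  70.6] 0.45911716935573915
lip -y [752.4 159.7  84.6] 9.622801448058846
lip +y [744.5 269.6  88.8] 3.695595457499891
z258 [array([ 623.9, -396.7,  256. ]), array([583.4, -53.8, 256. ])] [array([ 620.2, -398.5,  256. ]), array([580.3, -55.7, 256. ])]
caps [array([ 710.4, -339.6,  140. ]), array([ 704.4, -271.8,  140. ]), array([ 689.3, -153.7,  140. ]), array([688.4, -56.6, 140. ])]
bin front z74 [array([623.1, 153.6,  74. ]), array([613.2, 256.5,  74. ])] [array([617.6, 156.1,  74. ]), array([609.1, 262.8,  74. ])]
lip z89 [array([759.8, 158.8,  89. ]), array([746.4, 270.2,  89. ])] [array([743.8, 161.3,  89. ]), array([743. , 268.5,  89. ])]
eraser [438.6  47.3  30. ]
cup [ 464.  -369.2   95. ]
cup [ 460.2 -363.5   95. ]
books [429.5 374.8  48. ]
```

Shift-plus-yaw moves keep the tool upright, and the leaning wall and the shelf call for a 25° tilt. I'll go up to a free spot in front first, then see how the arm behaves at its reach limit, because a pose "approached as far as the arm can" may tilt the tool.

```bash
python3 -m pendant '[[[-45,-25.5,-18.3],0],[[-45,-25.5,-18.3],0],[[-45,-25.5,-18.3],0],[[-45,-25.5,-18.3],0],[[-45,-25.5,-18.3],0],[[-45,-25.5,-18.3],0],[[-45,-25.5,-18.3],0],[[-45,-25.5,-18.3],0],[[-45,-25.5,-18.3],0],[[-45,-25.5,-18.3],0],[[-45,-25.5,-18.3],0],[[-45,-25.5,-18.3],0],[[0,0,0],10.6],[[0,0,0],10.6],[[0,0,0],10.6],[[0,0,0],10.6],[[0,0,0],10.6],[[0,0,0],10.6]]' 1 60
python3 -c "
from h import *
s=sensors.read_state();print(np.round(s['joint_positions'],3),np.round(s['tool_pos']),np.round(s['ee_rot'],3))"
```

```text
clock: 2.35
tool_pos: [600.0, 61.0, 450.1]
ee_rot: [[-0.094, 0.996, -0.002], [0.996, 0.094, 0.0], [0.0, -0.002, -1.0]]
force: [0.5, -1.1, -0.7]
gripper_width: 1.003
grasp_force: 0.0
[-0.042  0.2    1.111  0.     1.832 -0.136] [600.  61. 450.] [[-0.094  0.996 -0.002]
 [ 0.996  0.094  0.   ]
 [ 0.    -0.002 -1.   ]]
```

```bash
python3 -m pendant '[[[60,0,-60],0],[[50,0,-60],0],[[0,0,-60],0],[[0,0,-60],0],[[0,0,-60],0],[[0,0,-60],0]]'
python3 -c "
from h import *
s=sensors.read_state();print(np.round(s['joint_positions'],3))"
```

```text
clock: 3.1
tool_pos: [556.4, 135.6, 725.0]
ee_rot: [[-0.1, 0.995, 0.019], [0.995, 0.1, 0.007], [0.005, 0.02, -1.0]]
force: [-0.1, -0.1, -1.0]
gripper_width: 1.0
grasp_force: 0.0
[ 0.085  0.414  0.233  0.008  2.474 -0.008]
```

The tool begins to tilt outward at the reach limit. I'll keep pushing to see how it develops.

```bash
python3 -m pendant '[[[0,0,-60],0],[[0,0,-60],0],[[0,0,-60],0],[[0,0,-60],0],[[0,0,-60],0],[[0,0,-60],0]]'
python3 -c "
from h import *
s=sensors.read_state();print(np.round(s['joint_positions'],3))"
```

```text
clock: 3.85
tool_pos: [399.3, 97.8, 846.7]
ee_rot: [[-0.102, 0.982, 0.157], [0.995, 0.097, 0.038], [0.023, 0.16, -0.987]]
force: [-0.3, 0.6, -0.8]
gripper_width: 0.997
grasp_force: 0.0
[-2.000e-03  1.620e-01  2.260e-01  7.400e-02  2.595e+00 -3.500e-02]
```

```bash
python3 -m pendant '[[[0,0,-60],0],[[0,0,-60],0],[[0,0,-60],0],[[0,0,-60],0],[[0,0,-60],0]]'
python3 -c "
from h import *
s=sensors.read_state();print(np.round(s['joint_positions'],3))"
```

```text
clock: 4.47
tool_pos: [296.8, 76.8, 904.0]
ee_rot: [[-0.102, 0.95, 0.294], [0.994, 0.09, 0.056], [0.027, 0.298, -0.954]]
force: [-0.5, 0.5, 0.0]
gripper_width: 0.998
grasp_force: 0.0
[-0.137 -0.011  0.226  0.197  2.629 -0.049]
```

```bash
python3 -m pendant '[[[0,0,-60],0],[[0,0,-60],0],[[0,0,-60],0],[[0,0,-60],0],[[0,0,0],0]]'
python3 -c "
from h import *
s=sensors.read_state();print(np.round(s['joint_positions'],3))"
```

```text
clock: 5.1
tool_pos: [225.2, 77.3, 937.3]
ee_rot: [[-0.097, 0.902, 0.421], [0.995, 0.081, 0.055], [0.015, 0.425, -0.905]]
force: [1.0, -0.4, -0.4]
gripper_width: 0.998
grasp_force: 0.0
[-0.325 -0.145  0.225  0.391  2.629 -0.036]
```

The tool now tilts 25.2°, heading 7.4° from x, almost exactly along the wall. Next I'll move toward the bin and see whether this orientation holds.

```bash
python3 -m pendant '[[[5,0,54],0],[[5,0,54],0],[[5,0,54],0],[[5,0,54],0],[[5,0,54],0],[[5,0,54],0],[[5,0,54],0],[[5,0,54],0],[[5,0,54],0],[[5,0,54],0],[[5,0,54],0],[[5,0,54],0],[[0,0,0],0]]'
python3 -c "
from h import *
s=sensors.read_state();print(np.round(s['joint_positions'],3))"
```

```text
clock: 6.72
tool_pos: [487.1, 175.5, 352.5]
ee_rot: [[-0.099, 0.909, 0.405], [0.995, 0.081, 0.059], [0.021, 0.408, -0.913]]
force: [0.6, 0.5, -0.1]
gripper_width: 1.001
grasp_force: 0.0
[ 0.19  -0.266  1.81  -0.02   1.177  0.099]
```

```bash
python3 -m pendant '[[[3,1,54],0],[[3,1,54],0],[[3,1,54],0],[[3,1,54],0],[[0,0,0],0],[[0,0,0],0]]'
python3 - <<'E'
from h import *
import cv2
s=sensors.read_state(); im=viewer.read_camera("wrist"); cv2.imwrite("pics/w1.png",im[:,:,::-1])
np.save("w1.npy",np.c_[np.array(s["ee_rot"]),np.array(s["tool_pos"])])
E
```

```text
clock: 7.48
tool_pos: [583.7, 201.7, 169.6]
ee_rot: [[-0.098, 0.902, 0.421], [0.995, 0.079, 0.062], [0.023, 0.425, -0.905]]
force: [-0.6, -0.5, -0.2]
gripper_width: 1.001
grasp_force: 0.0
```

View pics/w1.png

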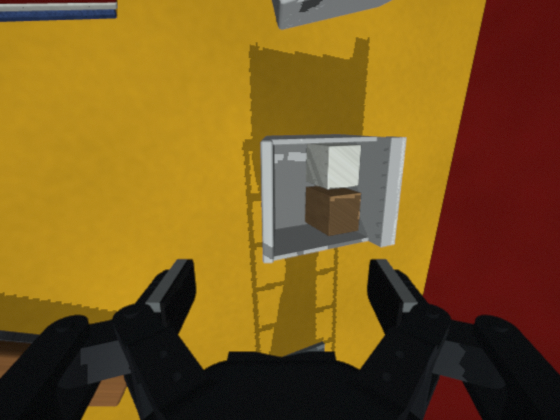

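The wrist view shows the front wall's top rim as the strip (267,139)-(269,261) and the lip's strip (386-405,138)-(380-395,246).

```bash
cat >> h.py <<'E'
def wplane(P,u,v,z):
    c=viewer.get_calibration("wrist"); M=np.array(c["mount"]); d=np.linalg.inv(np.array(c["intrinsics"]))@[u,v,1]
    R,t=P[:,:3],P[:,3]; o=R@M[:3,3]+t; d=R@(M[:3,:3]@[d[0],-d[1],-d[2]]); return o+d*(z-o[2])/d[2]
E
python3 - <<'E'
from h import *
np.set_printoptions(precision=1,suppress=True)
P=np.load("w1.npy")
a,b=wplane(P,267,139,74),wplane(P,269,261,74); m=(a+b)/2
print(a,b,m,"yaw",np.degrees(np.arctan2(b[0]-a[0],a[1]-b[1])), np.linalg.norm(a-b))
for p in [(405,138),(395,246),(386,138),(380,245)]: print(wplane(P,*p,89))
yaw=np.radians(5); x=np.array([np.cos(yaw),np.sin(yaw),0])
G=m+22*(np.sin(np.radians(25))*x-np.array([0,0,np.cos(np.radians(25))]))
R,t=P[:,:3],P[:,3]; print("G",G,"tool delta",R.T@(G+19*R[:,2]-t))
E
```

```text
[610.7 263.9  74. ] [620.7 156.2  74. ] [615.7 210.   74. ] yaw 5.274358678867591 108.10382875022317
[745.7 274.2  89. ]
[758.7 163.3  89. ]
[722.  272.6  89. ]
[737.1 166.5  89. ]
G [625.  210.9  54.1] tool delta [  2.4 -11.2 141.5]
```

```bash
python3 -m pendant '[[[2,-11,30],0],[[0,0,40],0],[[0,0,40],0],[[0,0,31],0],[[0,0,0],0],[[0,0,0],0]]' 0 80
python3 - <<'E'
from h import *
import cv2
im=viewer.read_camera("wrist"); cv2.imwrite("pics/w2.png",im[:,:,::-1])
E
```

```text
clock: 8.28
tool_pos: [632.9, 211.7, 38.2]
ee_rot: [[-0.098, 0.901, 0.422], [0.995, 0.079, 0.063], [0.023, 0.426, -0.904]]
force: [-0.7, -0.1, 0.8]
gripper_width: 0.504
grasp_force: 0.0
```

View pics/w2.png

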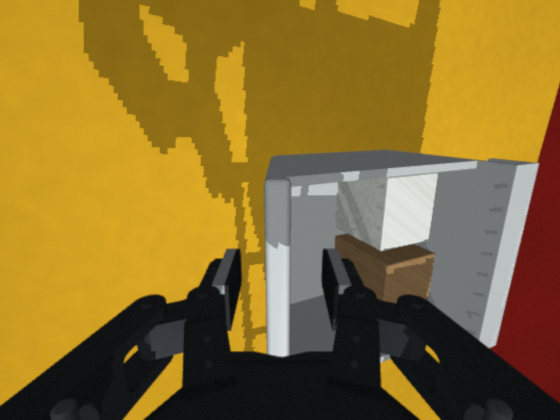

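The front wall (columns 265-290) stands between the two pads (240 and 325), no contact yet. I'll close and lift.

```bash
python3 -m pendant '[[[0,0,0],0],[[0,0,0],0],[[0,0,0],0],[[0,0,0],0],[[0,0,0],0],[[0,0,0],0]]' -1 80
python3 -m pendant '[[[0,2,-5],0],[[0,4,-9],0],[[0,9,-18],0],[[0,12,-25],0],[[0,12,-25],0],[[0,0,0],0],[[0,0,0],0]]'
python3 - <<'E'
from h import *
import cv2
s=sensors.read_state(); print(np.round(s['torque'],2),np.round(s['joint_positions'],2))
np.save("s3.npy",np.c_[np.array(s["ee_rot"]),np.array(s["tool_pos"])])
for n in ("wrist","side","scene"): cv2.imwrite(f"pics/{n}3.png",viewer.read_camera(n)[:,:,::-1])
E
```

```text
clock: 9.07
tool_pos: [632.0, 211.5, 36.5]
ee_rot: [[-0.098, 0.902, 0.42], [0.995, 0.079, 0.062], [0.023, 0.424, -0.905]]
force: [-3.5, -1.2, 7.6]
gripper_width: 0.109
grasp_force: 79.4
clock: 9.95
tool_pos: [630.5, 208.9, 123.6]
ee_rot: [[-0.098, 0.905, 0.415], [0.995, 0.08, 0.061], [0.022, 0.418, -0.908]]
force: [-0.9, 0.3, -5.1]
gripper_width: 0.109
grasp_force: 78.1
[-0.11  0.85  0.01] [ 0.2   0.28  1.76 -0.04  0.67  0.13]
```

```bash
python3 -m pendant '[[[-6,-10,-6],0],[[-13,-21,-12.5],0],[[-13,-21,-12.5],0],[[-13,-21,-12.5],0],[[-13,-21,-12.5],0],[[-13,-21,-12.5],0],[[-13,-21,-12.5],0],[[-10,-18,-11],0],[[-6,-11,-7],0],[[0,0,0],0]]'
python3 -c "
from h import *
s=sensors.read_state();print(np.round(s['joint_positions'],3))"
```

```text
clock: 11.35
tool_pos: [449.9, 90.0, 142.6]
ee_rot: [[-0.097, 0.904, 0.417], [0.995, 0.079, 0.061], [0.022, 0.421, -0.907]]
force: [0.0, 0.0, -4.6]
gripper_width: 0.106
grasp_force: 78.4
[-0.049 -0.216  2.227  0.126  0.707 -0.22 ]
```

```bash
python3 -m pendant '[[[-15,0,0],0],[[-30,0,-0.7],0],[[-36,0,-0.7],0],[[-36,0,-0.7],0],[[-36,0,-0.7],0],[[-36,0,-0.7],0],[[-36,0,-0.7],0],[[-36,0,-0.7],0],[[-30,0,-0.7],0],[[-20,0,-0.7],0],[[-15,0,-0.7],0],[[0,0,0],0],[[0,0,0],0]]'
python3 - <<'E'
from h import *
import cv2
s=sensors.read_state(); print(np.round(s['torque'],2),np.round(s['joint_positions'],2))
np.save("s4.npy",np.c_[np.array(s["ee_rot"]),np.array(s["tool_pos"])])
I={n:viewer.read_camera(n)[:,:,::-1] for n in ("wrist","side","scene")}
for n in I: cv2.imwrite(f"pics/{n}4.png",I[n])
a=cv2.resize(I["scene"][190:370,90:270],None,fx=2.5,fy=2.5,interpolation=2); b=cv2.resize(I["side"][120:270,210:350],None,fx=2.5,fy=2.5,interpolation=2)
o=np.zeros((450,800,3),np.uint8); o[:,:450]=a; o[:375,450:]=b; cv2.imwrite("pics/c4.png",o)
E
```

```text
clock: 12.98
tool_pos: [480.2, -233.1, 141.8]
ee_rot: [[-0.099, 0.903, 0.417], [0.995, 0.08, 0.063], [0.024, 0.421, -0.907]]
force: [0.7, -0.3, -4.7]
gripper_width: 0.107
grasp_force: 78.5
[-0.07  0.74 -0.01] [-0.83  0.04  2.    0.46  0.9  -1.18]
```

View pics/c4.png

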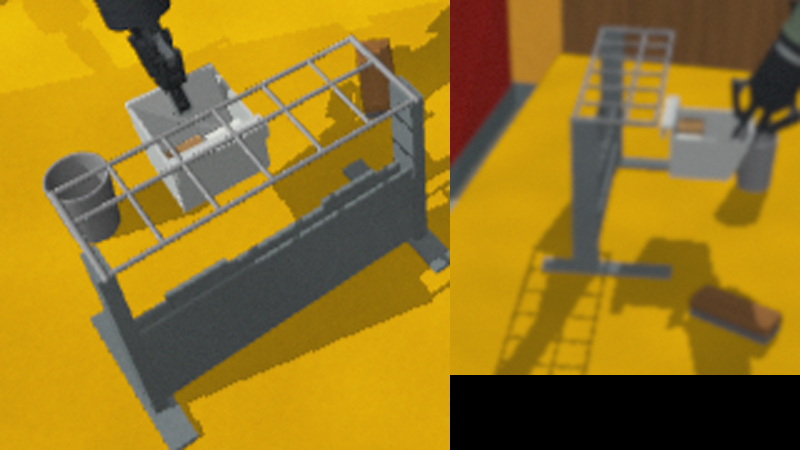

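Run:
```python
import cv2,numpy as np
a=cv2.resize(cv2.imread("pics/scene4.png")[220:320,148:228],None,fx=6,fy=6,interpolation=2); b=cv2.resize(cv2.imread("pics/side4.png")[150:210,280:330],None,fx=6,fy=6,interpolation=2)
o=np.zeros((600,780,3),np.uint8); o[:,:480]=a; o[:360,480:]=b; cv2.imwrite("pics/z4.png",o)
```

```text
(no output)
```

View pics/z4.png

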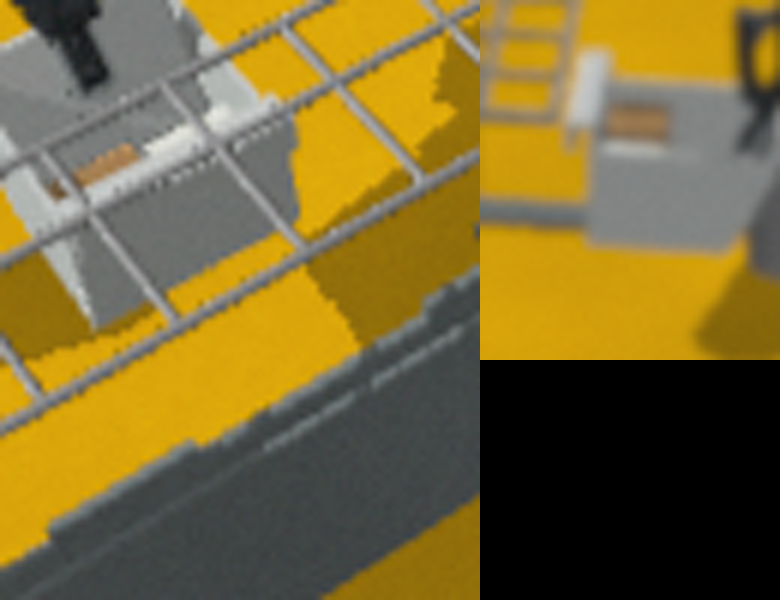

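Run:
```python
from h import *
np.set_printoptions(precision=1,suppress=True)
S=lambda x,y:("scene",148+x/6,220+y/6); D=lambda x,y:("side",280+(x-480)/6,150+y/6)
rm=np.array([690.6,-215.6,130]); th=np.radians(6.65); Rr=np.array([[np.cos(th),-np.sin(th),0],[np.sin(th),np.cos(th),0],[0,0,1]])
r=lambda p: Rr.T@(np.array(p)-rm)
print("caps",[r(plane(*S(*p),140)) for p in [(50,525),(197,444),(425,298)]], "lowedge",[r(plane(*S(*p),130)) for p in [(200,448),(420,322)]])
p,e=tri(S(292,108),D(564,128)); print("lip+y outer top",p,e,r(p))
P=np.load("s4.npy"); R,t=P[:,:3],P[:,3]; G=t-19*R[:,2]
for yaw in (5.5,6.65):
    y=np.radians(yaw); L=G+119*np.array([np.cos(y),np.sin(y),0])+[0,0,31]; print("lip pred",r(L)); print(" outer corner pred",r(L+Rr@[10,55,4]))
print("pred px",)
```

```text
caps [array([  -0. , -123.7,   10. ]), array([  3.3, -55.8,  10. ]), array([-0.7, 64.3, 10. ])] lowedge [array([ -0.9, -53.7,   0. ]), array([ 2.5, 58.4,  0. ])]
lip+y outer top [ 593.8 -168.1  193. ] 5.389369621320402 [-90.7  58.4  63. ]
lip pred [-100.     4.3   60. ]
 outer corner pred [-90.   59.3  64. ]
lip pred [-100.     6.7   60. ]
 outer corner pred [-90.   61.7  64. ]
pred px
```

Prediction and triangulation agree within 1-3 mm. The bin lip is at rack (-100, +4, +60), and the gap's middle shows at about y = +3. I'll go forward under the shelf, then feel for the tongue's front face with the rear wall.

```bash
python3 -m pendant '[[[0,7,4],0],[[0.2,13,7.7],0],[[0.2,13,7.7],0],[[0.2,13,7.7],0],[[0.2,13,7.7],0],[[0.2,11,6.5],0],[[0.2,7,4.2],0],[[0,3,2],0],[[0,0,0],0],[[0,0,0],0]]'
python3 -m pendant '[[[0,1.4,0.6],0],[[0,1.4,0.6],0],[[0,0,0],0]]'
python3 -m pendant '[[[0,1.4,0.6],0],[[0,1.4,0.6],0],[[0,0,0],0]]'
```

```text
clock: 14.38
tool_pos: [572.1, -223.8, 132.8]
ee_rot: [[-0.098, 0.903, 0.418], [0.995, 0.079, 0.062], [0.023, 0.421, -0.907]]
force: [0.1, -0.2, -4.4]
gripper_width: 0.102
grasp_force: 78.4
clock: 14.75
tool_pos: [575.6, -223.6, 133.2]
ee_rot: [[-0.098, 0.903, 0.418], [0.995, 0.079, 0.062], [0.023, 0.422, -0.906]]
force: [0.7, 0.5, -4.7]
gripper_width: 0.107
grasp_force: 78.4
clock: 15.12
tool_pos: [578.7, -223.2, 133.1]
ee_rot: [[-0.098, 0.903, 0.418], [0.995, 0.08, 0.062], [0.023, 0.422, -0.906]]
force: [-0.9, -0.0, -4.1]
gripper_width: 0.105
grasp_force: 78.4
```

```bash
for i in 1; do python3 -m pendant '[[[0,0.9,0.4],0],[[0,0.9,0.4],0],[[0,0,0],0]]'|egrep 'tool_pos|force'; done; python3 -m pendant '[[[0,0.9,0.4],0],[[0,0.9,0.4],0],[[0,0,0],0]]'|egrep 'tool_pos|force'
```

```text
tool_pos: [580.6, -223.0, 133.2]
force: [0.4, 0.4, -3.5]
grasp_force: 78.4
tool_pos: [581.8, -223.1, 133.1]
force: [-4.6, -1.0, -2.0]
grasp_force: 79.1
```

Wall contact at TCP x ≈ 581 agrees with the predicted +2 mm. I'll back off 1.5 mm and lower.

```bash
python3 -m pendant '[[[0,-1.8,-0.8],0],[[0,0,0],0],[[-0.1,-1.7,3.6],0],[[-0.1,-1.7,3.6],0],[[-0.1,-1.7,3.6],0],[[-0.1,-1.7,3.6],0],[[-0.1,-1.7,3.6],0],[[0,0,0],0]]'|egrep 'clock|tool_pos|force'
python3 -m pendant '[[[-0.05,-0.85,1.8],0],[[-0.05,-0.85,1.8],0],[[-0.05,-0.85,1.8],0],[[-0.05,-0.85,1.8],0],[[0,0,0],0]]'|egrep 'tool_pos|force'
```

```text
clock: 16.88
tool_pos: [580.1, -222.8, 112.6]
force: [-0.1, 0.6, -4.5]
grasp_force: 78.3
tool_pos: [580.3, -222.9, 105.0]
force: [-0.6, -1.0, -4.0]
grasp_force: 78.4
```

```bash
python3 -m pendant '[[[-0.05,-0.85,1.8],0],[[-0.05,-0.85,1.8],0],[[-0.05,-0.85,1.8],0],[[-0.05,-0.85,1.8],0],[[0,0,0],0]]'|egrep 'tool_pos|force'
python3 -m pendant '[[[-0.05,-0.85,1.8],0],[[-0.05,-0.85,1.8],0],[[0,0,0],0]]'|egrep 'tool_pos|force'
```

```text
tool_pos: [580.5, -223.2, 97.3]
force: [0.5, -0.2, -4.0]
grasp_force: 78.3
tool_pos: [580.5, -223.2, 93.4]
force: [1.7, -0.5, -4.3]
grasp_force: 78.3
```

```bash
python3 -m pendant '[[[-0.02,-0.6,1.4],0],[[-0.02,-0.6,1.4],0],[[0,0,0],0]]'|egrep 'tool_pos|force'
python3 -m pendant '[[[-0.02,-0.6,1.4],0],[[0,0,0],0]]'|egrep 'tool_pos|force'
```

```text
tool_pos: [580.4, -223.1, 90.2]
force: [1.2, 0.8, -3.9]
grasp_force: 78.3
tool_pos: [580.5, -223.1, 88.7]
force: [2.1, -0.4, -4.0]
grasp_force: 78.4
```

```bash
python3 -m pendant '[[[-0.02,-0.6,1.4],0],[[-0.02,-0.6,1.4],0],[[0,0,0],0]]'|egrep 'tool_pos|force'
python3 -m pendant '[[[-0.02,-0.6,1.4],0],[[0,0,0],0]]'|egrep 'tool_pos|force'
```

```text
tool_pos: [580.5, -223.0, 85.5]
force: [1.1, -0.8, -2.9]
grasp_force: 78.3
tool_pos: [580.5, -222.9, 84.0]
force: [2.1, -0.4, -3.8]
grasp_force: 78.3
```

```bash
python3 -m pendant '[[[-0.02,-0.6,1.4],0],[[0,0,0],0]]'|egrep 'tool_pos|force'
python3 -m pendant '[[[-0.02,-0.6,1.4],0],[[0,0,0],0]]'|egrep 'tool_pos|force'
```

```text
tool_pos: [580.5, -222.8, 82.4]
force: [0.6, 0.9, -3.5]
grasp_force: 78.3
tool_pos: [580.7, -222.9, 81.4]
force: [-0.7, 0.7, -1.3]
grasp_force: 79.0
```

```bash
python3 -m pendant '[[[0,-0.4,0.9],0],[[0,0,0],0]]'|egrep 'tool_pos|force'
python3 -m pendant '[[[0,0,0],0],[[0,0,0],0],[[0,0,0],0],[[0,0,0],0],[[0,0,0],0]]' -0.3 20
python3 -m pendant '[[[0,0,-4],0],[[0,0,-10],0],[[0,0,-20],0],[[0,0,-30],0],[[0,0,-40],0],[[0,0,-40],0],[[0,0,0],0],[[0,0,0],0]]'
python3 - <<'E'
from h import *
import cv2
s=sensors.read_state(); np.save("s5.npy",np.c_[np.array(s["ee_rot"]),np.array(s["tool_pos"])])
I={n:viewer.read_camera(n)[:,:,::-1] for n in ("wrist","side","scene")}
for n in I: cv2.imwrite(f"pics/{n}5.png",I[n])
o=np.zeros((580,780,3),np.uint8); o[:360,:480]=cv2.resize(I["scene"][215:305,140:260],None,fx=4,fy=4,interpolation=2)
o[:360,480:]=cv2.resize(I["side"][150:240,260:335],None,fx=4,fy=4,interpolation=2); o[370:580,:280]=cv2.resize(I["wrist"],(280,210)); cv2.imwrite("pics/c5.png",o)
E
```

```text
tool_pos: [580.9, -223.0, 80.8]
force: [-3.4, 0.7, 1.9]
grasp_force: 79.5
clock: 21.12
tool_pos: [580.7, -222.9, 80.1]
ee_rot: [[-0.098, 0.903, 0.418], [0.995, 0.079, 0.062], [0.023, 0.422, -0.906]]
force: [0.4, 0.2, -1.1]
gripper_width: 0.347
grasp_force: 0.0
clock: 22.12
tool_pos: [520.2, -231.7, 210.6]
ee_rot: [[-0.098, 0.903, 0.418], [0.995, 0.079, 0.062], [0.023, 0.422, -0.906]]
force: [-0.4, 0.4, 0.2]
gripper_width: 0.352
grasp_force: 0.0
```

View pics/c5.png

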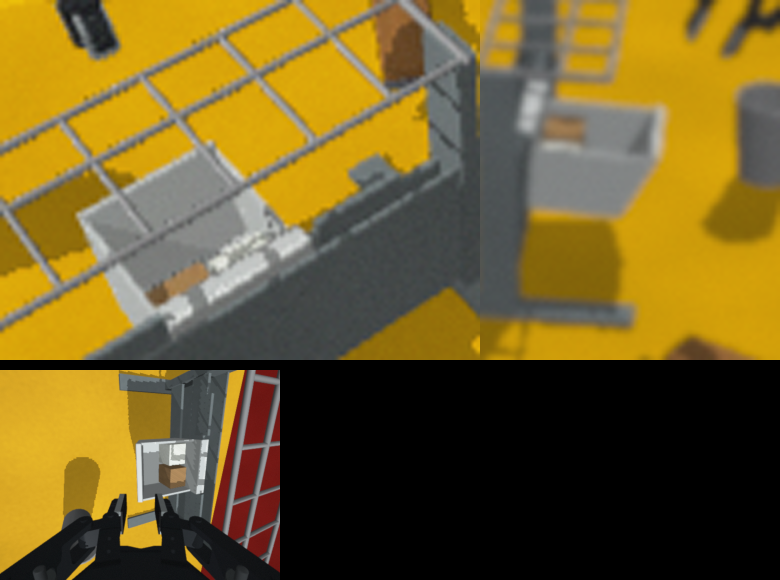

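The bin hangs between the two caps, with its lip at scene crop (165,325)-(312,240) below both cap tops. In the side view it is level, in the wrist view it is square to the rack, and the gripper is clear. I'll hand it in.

```bash
python3 -c "
from bench import manip
print(manip.finish_job())"
```

```text
the job is handed in; nothing more can be done
None
```

I hung the white chalk bin on the upper rail in the gap between the caps; it looked level, square and let go in the last pictures, and I handed the job in at about 22 s of the 67 s, with no verdict returned.

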